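Turn the plug board over against the coved stop

ROBOT

A 6-joint arm with a two-finger parallel gripper is mounted at the origin on the work surface. World frame = base frame: x ahead of the robot, y to its left, z up, the work surface at z = 0. Lengths are in mm, angles in rad, forces in N, time in s.
With the tool pointing down it reaches from about 275 to 750 mm from the base axis. Payload 10.2 kg.
Tool frame: the origin (TCP) lies midway between the tips of the shut fingers; the grasp point (between the pads) lies 19 mm behind it (ctrl.tcp_to_grasp is the z of the grasp point in the tool frame, in mm); z points along the fingers, y is the direction in which the jaws open and shut (so a half turn about z gives the same grasp; the last joint's range is limited). The gripper opens to 85 mm and grips with 20 to 120 N. Pads are 22 mm wide; open, the fingers measure 114 mm over their backs; the gripper's body (76 mm by 85 mm) begins 54 mm behind the grasp point. The pads swing forward as they close: fully open they stand 13 mm farther back than shut.
Start: joints at [-1.405, 0.313, 1.498, -0, 1.331, -0.223], TCP at [199.004, -485.828, 231.294] pointing down, gripper open.
Joint ranges: [-2.94, 2.94], [-0.97, 2.17], [0.19, 2.56], [-1.23, 4.37], [0.02, 3.11], [-2.88, 2.88]. Speed limits (rad/s): [2.39, 2.39, 3.01, 3.14, 3.14, 3.14].

INTERFACE

Orientations are given as a unit quaternion [w, x, y, z].
In Python, from rig import sensors, capture, order, ctrl gives the robot as it stands. The module is installed in compiled form; this text tells all that it offers.
- The arm moves only by the tool play_rows, never from a script. Its argument "deltas" is a list of rows, each a list of 7 numbers: the shift along the world's x, y, z in units of 40 mm (1.0 is 40 mm), then the turn, a rotation vector about the world's x, y, z in units of 6 degrees (1.0 is 6 degrees), then the opening, from -1 (shut) to 1 (fully open). A call has 1 to 8 rows; each row shifts and turns the commanded pose from where the row before left it; what a row does not reach is not made up. A row lasts 1/12 s, in which the tool goes at most 41.7 mm and 7.16 degrees, less where a joint would pass 70% of its speed; a pose out of reach is approached as far as the arm can. A call is refused whole if a number of a shift passes 1 or a number of a turn 1, either way. A call with a gripper value outside its range is refused whole. The fingers move at their own pace and stop on an object; "squeeze" is the grip in N (left out, the last holds). Time passes only in rows, so rows that do not move let the fingers close. It gives the time, the measured TCP pose, the force and the opening at its end, in the units of the state.
- sensors.sense(): the state, without advancing time (a new reading comes with each control period).
- capture(name): name is "scene" or "top" or "wrist"; returns a dict with "pixels" (400x640x3 uint8, red, green, blue), "z_map" (400x640 float32, mm along the optical axis (not along the pixel's ray), 0 where there is no reading), "fx", "fy", "cx", "cy" (pixels), "eye" and "rotation" of the camera in the world; the wrist camera has in their place "tool_from_camera" (4x4, takes a point from camera to tool coordinates, whose origin is the TCP and whose axes are the flange's). Camera axes: x right, y down, z forward; pixel columns grow to the right and rows downward; lengths in mm; the calibration is good to about 2 mm. The wrist camera is an equidistant fisheye: a pixel r from the principal point sees the ray r / f radians off the axis. A picture is of the moment at which its call begins: read the wrist's pose just before it.
- order.finish_job(): hands the job in, once; it reports no verdict.
The state is a dict: "time_s": time; "joints": joint angles; "dq": joint speeds; "tau": joint torques, N m; "eef_pos": TCP position; "ee_rot": TCP orientation; "force": force on the tool from outside, world axes, zero at the start; "wrist_torque": the same for the moment, N m; "grip_width": opening from 0.0 (shut) to 1.0 (fully open).
Only numpy, scipy, OpenCV 4.12 (cv2) and the standard library are available. Lean on these libraries where they do the work, as an engineer would, in place of code of your own. Each camera call takes 0.05 s, during which the arm holds its last target. There are 200 camera calls.

TASK

The plug board lies sockets-down on the bench. Clear the terminal box out of its way and stand it in the empty compartment of the parts tray; then push the board up against the coved stop until it leans there on its own, tip it back towards where it came from so that it lies sockets-up in front of the stop, and slide it along until its short edge is flush against the end block. Leave everything else on the bench where it is.

Things in the scene. Friction and masses are not known exactly. Their poses are not given: they have to be found in the camera images.
- stop: Fixed bare-aluminium coved stop (fence). Origin on the bench, mid foot line; local x runs along the foot line (foot x -150 to +140 mm), y points horizontally into the stop (the way to push the board), z up. Smooth, slippery, concave face of three flat facets with corners at (y, z) = (0, 0), (16, 12), (34, 40), (46, 78) mm. The bench in front (negative y) is the lane.
- stop_top (a point): Middle of the stop's upper front edge: 78 mm above the bench, 46 mm behind the foot line. The top is flat for 20 mm behind it; then the back drops to a flange 6 mm high reaching 110 mm behind the foot line. Axes as stop.
- end_face (a point): Middle of the stopping face of the end block, a low aluminium bar fixed to the stop: 30 mm high, at stop x 130 to 155 mm, y -160 to +5 mm. The face looks along the stop's -x. Axes as stop.
- board_mid (a point): Centre of the loose plug board, a rigid grey slab 150 (local x) x 130 (y) x 14 mm (z), about 0.28 kg, too wide to grasp flat. Local +z points out of its PLAIN back (four screw heads): up at the start, down when done. It starts flat in the lane, its x within 0.36 rad of the stop's x, centre 190 to 215 mm in front of the foot line.
- board_face (a point): Middle of the board's socket face (two rows of six metal-rimmed sockets), 7 mm from the centre; axes as the board's. Pushed squarely by the long edge away from the stop, the board rides up the cove; with its lower edge at the foot line it leans on its own, about 60 degrees steep, upper edge about 115 mm high: clear above the stop, so it can be hooked from behind and pulled back over.
- termbox_mid (a point): Centre (27.5 mm up) of the loose black terminal box, 60 (local x) x 40 (local y) x 55 mm high, 0.16 kg, with two terminal knobs of 13 mm diameter on top reaching 67 to 70 mm. It stands upright in the lane between the board and the stop.
- tray_slot (a point): Centre of the floor (4 mm above the bench) of the empty compartment of the fixed steel parts tray; tray 205 (local x) x 135 (local y) x 30 mm high, walls 4 mm. The empty compartment is the one towards local -x, inside about 96 (x) x 127 (y) mm, and has its walls' tops 30 mm above the bench; axes are the tray's, z up. The other compartment holds low plugs, under 20 mm.
- lamp: bystander: lamp holder, black round base 68 mm across, glass bulb, 61 mm high; loose, origin under its centre.
- switchbox: bystander: white switch box 70 (x) x 50 (y) x 30 mm high with a black rocker; loose, origin under its centre.
- coil: bystander: copper coil between black end plates, 90 (x) x 50 x 50 mm; loose, origin under its centre.
- meter: bystander: handheld meter lying on its back, 85 (x) x 175 (y) x 50 mm; loose, origin under its centre.
- strip: bystander: narrow grey socket strip 170 (x) x 40 x 18 mm; loose, origin under its centre.
- jar: bystander: small jar, 60 mm across, 85 mm high; loose, origin under its centre.

How it is judged (in metres and radians):
On the way, in this order (a step that is already met when the one before it is completed fails the run):
1. the board leans on the coved stop by itself, tilted more than 40 degrees, robot off it (angle between board_mid's own z axis and vertical between 0.7 and 1.45 rad and contact force between board and stop above 0.1 N and contact force between board and the fingers below 0.05 N and linear speed of board below 0.02 m/s and z of board_mid in the frame of stop above 0.035 m), for 0.2 s.
2. the board lies flat, sockets up (angle between board_mid's own z axis and vertical above 3.05 rad), for 0.2 s.
At the end, for the whole second after the job is handed in: The board lies flat, sockets up, in front of the stop (its centre 55 to 150 mm from the foot line), its short edge within 8 mm of the end block and within 4 degrees of parallel with it; the terminal box stands upright on the floor of the tray's empty compartment; all is at rest (angle between board_mid's own z axis and vertical above 3.08 rad and height (world z) of board_mid below 0.01 m and x of board_mid in the frame of stop between 0.047 and 0.059 m and y of board_mid in the frame of stop between -0.15 and -0.055 m and angle between the x axis of board_mid and the x axis of stop, either way round below 0.07 rad and linear speed of each of board, termbox below 0.01 m/s and x of termbox_mid in the frame of tray_slot between -0.04 and 0.04 m and y of termbox_mid in the frame of tray_slot between -0.05 and 0.05 m and z of termbox_mid in the frame of tray_slot below 0.032 m and angle between termbox_mid's own z axis and vertical below 0.1 rad); the robot touches nothing.
It fails at once if another thing on the bench is moved more than 40 mm (distance of any of lamp, switchbox, coil, meter, strip, jar from where it was at the start of the episode above 0.04 m).
It also fails if it takes over 64 s, if anything falls off the work surface, if the arm or the gripper's body presses on something with over 40 N, if the wrist force passes 120 N, or if a joint passes its speed limit or range.

## Working session

There is one attempt and no reset: what is moved stays moved. The work goes in short steps, Python scripts to look and compute and a tool call to move; the robot and the scene stay as the last step left them, time stands still between calls to the robot, and variables do not carry over. Pictures are saved under pics/ and viewed, about 8 in all and at most 12, crops included, and the job is handed in when it is done.

Besides the shell and the picture viewer there is one more tool, called by a JSON object that holds its "op" and its "data". play_rows: Moves the arm, as the interface text tells. Its arguments: {"type":"object","properties":{"deltas":{"type":"array","items":{"type":"array","items":{"type":"number"}}},"squeeze":{"type":"number"}},"required":["deltas"]}

```bash
mkdir -p pics
cat > h.py <<'E'
import numpy as np, cv2
from rig import sensors, capture, order, ctrl
def snap(name,fn,crop=None,scale=1):
    c=capture(name); im=c["pixels"][:,:,::-1].copy()
    o=im
    if crop: o=im[crop[1]:crop[3],crop[0]:crop[2]]
    if scale!=1: o=cv2.resize(o,None,fx=scale,fy=scale,interpolation=cv2.INTER_CUBIC)
    cv2.imwrite("pics/"+fn,o); return c
def ray(c,u,v):
    d=np.array([(u-c["cx"])/c["fx"],(v-c["cy"])/c["fy"],1.]); return np.array(c["rotation"])@d
def onplane(c,u,v,h):
    d=ray(c,u,v); e=np.array(c["eye"]); return e+d*(h-e[2])/d[2]
def cloud(c):
    z=c["z_map"]; v,u=np.mgrid[:z.shape[0],:z.shape[1]]
    p=np.stack([(u-c["cx"])/c["fx"]*z,(v-c["cy"])/c["fy"]*z,z],-1)
    w=p@np.array(c["rotation"]).T+np.array(c["eye"]); w[z<=0]=np.nan; return w
E
python3 - <<'E'
from h import *
t=snap("top","top1.png"); s=snap("scene","scene1.png")
np.savez("t1.npz",**t)
np.savez("s1.npz",**s)
for c in (t,s): print(c["eye"],np.round(c["rotation"],3).tolist(),c["fx"],c["cx"],c["cy"])
w=cloud(t); print(np.nanmin(w.reshape(-1,3),0),np.nanmax(w.reshape(-1,3),0))
z=w[...,2]; cv2.imwrite("pics/h1.png",np.clip(np.nan_to_num(z)*2.2,0,255).astype(np.uint8))
print(sensors.sense(), ctrl.tcp_to_grasp)
E
```

```text
[ 509.06963469   34.43958106 1217.38303319] [0.031, -0.7, 0.714, -0.022] 417.19813846035555 327.473566849666 205.09217162255896
[1372.97968107  620.82184759  789.12164133] [-0.207, 0.4, 0.799, -0.399] 441.59985240413164 314.4644532107547 196.9314469394433Traceback (most recent call last):
  File "<stdin>", line 6, in <module>
  File "h.py", line 16, in cloud
    w=p@np.array(c["rotation"]).T+np.array(c["eye"]); w[z<=0]=np.nan; return w
      ~^~~~~~~~~~~~~~~~~~~~~~~~~~
ValueError: matmul: Input operand 1 has a mismatch in its core dimension 0, with gufunc signature (n?,k),(k,m?)->(n?,m?) (size 4 is different from 3)
```

View pics/top1.png

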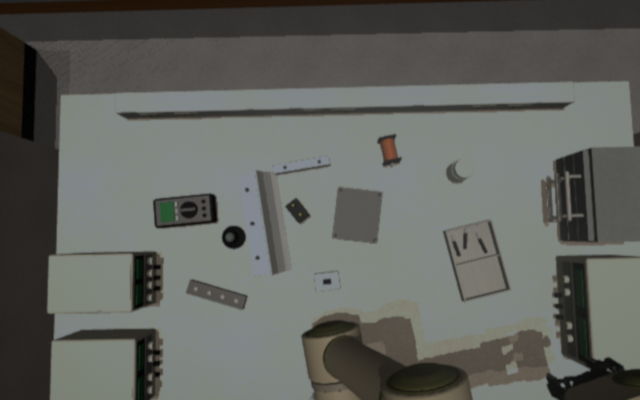

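View pics/scene1.png

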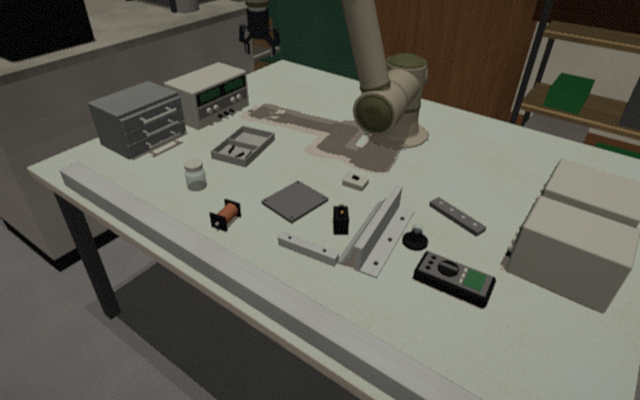

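The top view shows the stop at about (262,222), with its face looking image-right. The end block is at (300,165), the terminal box at (298,210), the board at (357,214) and the tray at (476,260) with its empty half at the bottom. The camera rotation is a quaternion.

```bash
python3 - <<'E'
s=open('h.py').read()
s=s.replace('def snap','from scipy.spatial.transform import Rotation as R\ndef rot(c):\n    q=c["rotation"]; return R.from_quat([q[1],q[2],q[3],q[0]]).as_matrix()\ndef snap',1).replace('np.array(c["rotation"])','rot(c)')
open('h.py','w').write(s)
E
python3 - <<'E'
from h import *
t=dict(np.load("t1.npz")); w=cloud(t); im=t["pixels"]; g=im.mean(2)
pr=lambda n,u,v:print(n,(u,v),np.round(w[v,u],0),im[v,u])
for n,u,v in [("bench",380,270),("board",357,214),("box",298,212),("stopface",275,225),("flange",255,225),("endblk",305,165),("trayfloor",482,280),("traywall",445,235),("switch",326,282),("lamp",233,237),("coil",389,150),("jar",460,170),("strip",215,293)]: pr(n,u,v)
# board: dark gray region near
def comp(mask,u,v):
    n,l=cv2.connectedComponents(mask.astype(np.uint8)); m=(l==l[v,u]); return m
def rect(m,h,name):
    c=max(cv2.findContours(m.astype(np.uint8),cv2.RETR_EXTERNAL,cv2.CHAIN_APPROX_NONE)[0],key=cv2.contourArea)[:,0]
    P=np.array([onplane(t,u,v,h)[:2] for u,v in c],np.float32)
    r=cv2.minAreaRect(P); print(name,m.sum(),np.round(r[0],1),np.round(r[1],1),round(r[2],2)); return r
z=w[...,2]
b=comp((g<135)&(g>60)&(np.hypot(*(np.mgrid[:400,:640]-np.array([214,357])[:,None,None]))<50),357,214); rect(b,14,"board")
x=comp((g<90)&(np.hypot(*(np.mgrid[:400,:640]-np.array([211,298])[:,None,None]))<18),298,213); rect(x,55,"box")
print([(np.round(np.nanmean(w[m],0),1)) for m in (b,x)])
o=im[130:320,170:530,::-1]; cv2.imwrite("pics/crop1.png",cv2.resize(o,None,fx=2.2,fy=2.2,interpolation=cv2.INTER_CUBIC))
st=__import__('rig').sensors.sense(); print(st,ctrl.tcp_to_grasp)
# rows of z across the stop
for u,v in [(250,190),(258,225),(262,265)]:
    print([tuple(np.round(w[v,k]).astype(int)) for k in range(u-10,u+40,2) if np.isfinite(w[v,k,0])])
E
```

```text
bench (380, 270) [410. -97.   1.] [130 136 129]
board (357, 214) [572. -34.  13.] [89 87 83]
box (298, 212) [579. 133.  54.] [43 45 41]
stopface (275, 225) [545. 201.  27.] [94 93 89]
flange (255, 225) [546. 262.   6.] [127 133 141]
endblk (305, 165) [715. 112.  33.] [130 136 144]
trayfloor (482, 280) [ 377. -386.    8.] [124 121 113]
traywall (445, 235) [ 507. -283.   22.] [62 62 59]
switch (326, 282) [381.  58.  31.] [34 34 33]
lamp (233, 237) [513. 315.  55.] [48 51 49]
coil (389, 150) [ 751. -128.   44.] [129  79  56]
jar (460, 170) [ 683. -314.   85.] [130 136 130]
strip (215, 293) [354. 376.  17.] [80 77 75]
board 7759 [573.3 -34.3] [282.9 283.2] 88.95
box 340 [583.  133.9] [66.2 40.6] 37.61
[array([572.2, -34.2,   5. ]), array([583.3, 134.2,  52. ])]
{'time_s': 0.1, 'joints': array([-1.40539274e+00,  3.13350131e-01,  1.49833183e+00, -1.47497060e-05,
        1.33101190e+00, -2.23397173e-01]), 'dq': array([-0.00097809, -0.0026596 , -0.0004419 , -0.00202704,  0.00282873,
        0.00103718]), 'tau': array([ 2.47040116e-03, -4.12901974e+01, -2.60143143e+01, -2.24258065e-04,
      
[... 3085 characters left out ...]
, np.int64(76)), (np.int64(434), np.int64(204), np.int64(73)), (np.int64(433), np.int64(201), np.int64(56)), (np.int64(432), np.int64(197), np.int64(42)), (np.int64(432), np.int64(192), np.int64(40)), (np.int64(431), np.int64(188), np.int64(29)), (np.int64(431), np.int64(183), np.int64(22)), (np.int64(430), np.int64(178), np.int64(16)), (np.int64(430), np.int64(173), np.int64(10)), (np.int64(429), np.int64(168), np.int64(3)), (np.int64(429), np.int64(162), np.int64(5)), (np.int64(429), np.int64(157), np.int64(-1)), (np.int64(429), np.int64(151), np.int64(4)), (np.int64(428), np.int64(145), np.int64(0)), (np.int64(428), np.int64(139), np.int64(0)), (np.int64(428), np.int64(133), np.int64(3))]
```

View pics/crop1.png

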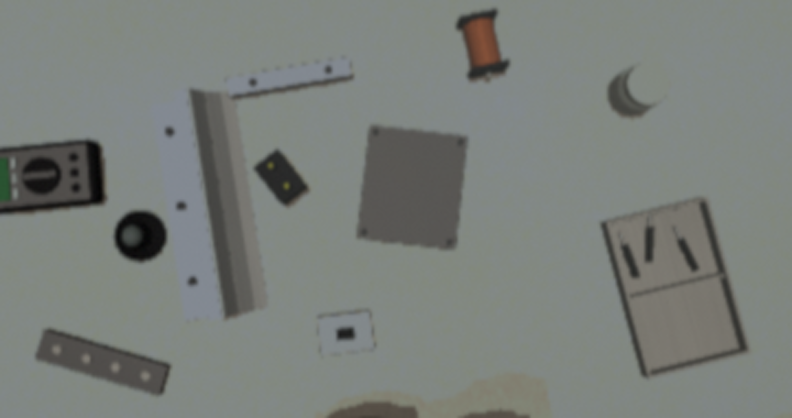

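Run:
```python
from h import *
t=dict(np.load("t1.npz")); w=cloud(t); im=t["pixels"]; g=im.mean(2); z=w[...,2]
vv,uu=np.mgrid[:400,:640]
def rect(m,h,name):
    c=max(cv2.findContours(m.astype(np.uint8),cv2.RETR_EXTERNAL,cv2.CHAIN_APPROX_NONE)[0],key=cv2.contourArea)
    c=c[:,0]
    P=np.array([onplane(t,u,v,h)[:2] for u,v in c],np.float32)
    r=cv2.minAreaRect(P); print(name,m.sum(),np.round(r[0],1),np.round(r[1],1),round(r[2],2)); print(np.round(cv2.boxPoints(r)).tolist()); return r
def near(u,v,r): return np.hypot(uu-u,vv-v)<r
k=cv2.morphologyEx
b=near(357,214,45)&(g<110); rect(b,14,"board")
x=near(298,210,17)&(g<80); rect(x,55,"box")
e=(z>18)&(z<45)&(uu>274)&(uu<335)&(vv>150)&(vv<178); rect(k(e.astype(np.uint8),cv2.MORPH_OPEN,np.ones((3,3))),30,"end")
P=w[(uu>240)&(uu<300)&(vv>172)&(vv<270)]; P=P[np.isfinite(P[:,2])]
ys=np.interp(P[:,2],[0,12,40,78],[0,16,34,46])
m=(P[:,2]>12)&(P[:,2]<74)&(P[:,1]<265)
for i in range(6):
    A=np.c_[P[m][:,:2],np.ones(m.sum())]; s=np.linalg.lstsq(A,ys[m],rcond=None)[0]
    res=np.c_[P[:,:2],np.ones(len(P))]@s-ys; m=(P[:,2]>12)&(P[:,2]<74)&(abs(res)<[30,15,8,6,6,6][i])
n=s[:2]; print("n",n,np.hypot(*n),np.degrees(np.arctan2(-n[0],n[1])),"c",s[2],m.sum(),res[m].std())
tr=(z>-20)&(uu>435)&(uu<515)&(vv>215)&(vv<305)&((z>13)|(g<75)); tr=near(476,260,48)&(z>15); rect(k(tr.astype(np.uint8),cv2.MORPH_CLOSE,np.ones((3,3))),30,"tray")
for q in [(602,222),(702,197),(746,350),(646,376),(628,296),(722,272)]: print(q,np.round(onplane(t,170+q[0]/2.2,130+q[1]/2.2,30)[:2]))
for n_,q in dict(endA=(228,79),endB=(232,97),endC=(353,77),endD=(349,57)).items(): print(n_,np.round(onplane(t,170+q[0]/2.2,130+q[1]/2.2,30)[:2]))
for q in [(370,126),(467,137),(455,248),(358,238)]: print('bd',np.round(onplane(t,170+q[0]/2.2,130+q[1]/2.2,14)[:2]))
```

```text
board 2386 [569.5 -33.8] [131.2 152. ] 82.32
[[485.0, -89.0], [636.0, -109.0], [654.0, 21.0], [503.0, 41.0]]
box 323 [583.2 134. ] [64.9 39.7] 37.64
[[545.0, 130.0], [570.0, 99.0], [621.0, 138.0], [597.0, 170.0]]
end 502 [715.9 122. ] [ 26.8 159.4] 8.31
[[691.0, 199.0], [714.0, 41.0], [741.0, 45.0], [718.0, 203.0]]
n [ 0.00864301 -0.07260246] 0.0731151069855154 -173.21113317888415 c 44.231835898317904 746 3.0182503553619853
tray 864 [ 433.6 -367.3] [205.9 140.2] 12.89
[[318.0, -322.0], [349.0, -459.0], [550.0, -413.0], [518.0, -276.0]]
(602, 222) [ 518. -277.]
(702, 197) [ 548. -407.]
(746, 350) [ 353. -453.]
(646, 376) [ 322. -325.]
(628, 296) [ 423. -306.]
(722, 272) [ 452. -427.]
endA [715. 203.]
endB [691. 198.]
endC [714.  39.]
endD [740.  44.]
bd [651.  18.]
bd [ 634. -109.]
bd [488. -89.]
bd [504.  37.]
```

Stop origin is about (563,178), with x̂ at 8.3°. The board centre is at stop (−24,−210), yawed −16°, and the end block gives consistent sizes. The terminal box is at about (584,135) with its long axis at 37.6°, and the slot is at about (386,−378) with the tray at 13°. Next I move above the terminal box.

{"op": "play_rows", "data": {"deltas": [[0.53,0.86,0,0,0,0.14,0.4],[0.53,0.86,0,0,0,0.14,0.4],[0.53,0.86,0,0,0,0.14,0.4],[0.53,0.86,0,0,0,0.14,0.4],[0.53,0.86,0,0,0,0.14,0.4],[0.53,0.86,0,0,0,0.14,0.4],[0.53,0.86,0,0,0,0.14,0.4],[0.53,0.86,0,0,0,0.14,0.4]]}}

```text
time_s: 0.77
eef_pos: [369.1, -208.7, 231.2]
ee_rot: [-0.0, 0.968, 0.251, -0.0]
force: [1.6, -0.3, -0.6]
grip_width: 0.7
```

{"op": "play_rows", "data": {"deltas": [[0.53,0.86,0,0,0,0.14,0.4],[0.53,0.86,0,0,0,0.14,0.4],[0.53,0.86,0,0,0,0.14,0.4],[0.53,0.86,0,0,0,0.14,0.4],[0.53,0.86,0,0,0,0.14,0.4],[0.53,0.86,0,0,0,0.14,0.4],[0.53,0.86,0,0,0,0.14,0.4],[0.53,0.86,0,0,0,0.14,0.4]]}}

```text
time_s: 1.43
eef_pos: [538.7, 66.7, 231.0]
ee_rot: [-0.0, 0.952, 0.307, -0.0]
force: [0.2, -0.6, 0.0]
grip_width: 0.706
```

{"op": "play_rows", "data": {"deltas": [[0.53,0.86,-0.5,0,0,0.14,0.4],[0.53,0.86,-0.5,0,0,0.14,0.4],[0,0,-0.8,0,0,0,0.4],[0,0,0,0,0,0,0.4],[0,0,0,0,0,0,0.4]]}}

```text
time_s: 1.85
eef_pos: [576.5, 128.0, 161.3]
ee_rot: [-0.0, 0.947, 0.321, -0.002]
force: [0.5, -0.2, 0.6]
grip_width: 0.703
```

```bash
cat >> h.py <<'E'
def tool():
    s=sensors.sense(); q=s["ee_rot"]; return np.array(s["eef_pos"]),R.from_quat([q[1],q[2],q[3],q[0]]).as_matrix()
def wray(c,u,v,p,M):
    """fisheye ray in world: origin, dir"""
    T=np.array(c["tool_from_camera"]); x=(u-c["cx"])/c["fx"]; y=(v-c["cy"])/c["fy"]; r=np.hypot(x,y)
    k=np.sin(r)/r if r>1e-9 else 1.; d=np.array([x*k,y*k,np.cos(r)])
    return p+M@T[:3,3], M@T[:3,:3]@d
def wplane(c,u,v,p,M,h):
    o,d=wray(c,u,v,p,M); return o+d*(h-o[2])/d[2]
E
python3 - <<'E'
from h import *
p,M=tool(); c=snap("wrist","w1.png"); np.savez("w1.npz",p=p,M=M,**c)
print(p,c["fx"],c["cx"],c["cy"],np.round(c["tool_from_camera"],3).tolist())
E
```

```text
[576.53341624 127.97709025 161.34509215] 309.70691628693146 320.7361490726252 201.45792170629397 [[-0.001, -0.96, -0.281, 70.059], [1.0, -0.0, -0.001, 1.201], [0.001, -0.281, 0.96, -143.184], [0.0, 0.0, 0.0, 1.0]]
```

View pics/w1.png

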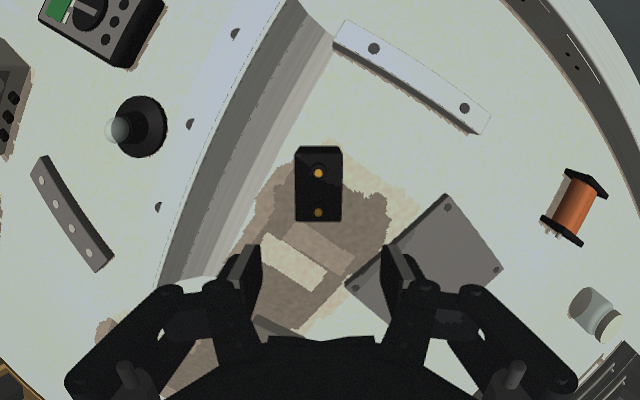

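The box sits centred and square between the jaws. Its knobs are at (318,173) and (318,212), and its near top edge is at row 221. The end block and stop also show clearly.

Run:
```python
from h import *
c=dict(np.load("w1.npz")); p,M=c["p"],c["M"]
for n,u,v,h in [("k1",318,173,68.5),("k2",318,212,68.5),("nearL",296,221,55),("nearR",342,221,55),
 ("E lane end top",474,135,30),("E far top",334,43,30),("E botfar", 491,113,30),("E corner",341,20,30),
 ("bd1",447,195,14),("bd2",503,268,14),("bd3",346,286,14),("foot hi",333,47,0),("foot",185,282,0)]:
    print(n,np.round(wplane(c,u,v,p,M,h),1))
```

```text
k1 [594.5 143.5  68.5]
k2 [569.2 124.3  68.5]
nearL [547.5 131.8  55. ]
nearR [571.5 100.4  55. ]
E lane end top [710.1  44.9  30. ]
E far top [689.6 199.1  30. ]
E botfar [739.3  44.5  30. ]
E corner [710.8 207.5  30. ]
bd1 [648.9  19.4  14. ]
bd2 [ 632.2 -108.9   14. ]
bd3 [504.6  37.7  14. ]
foot hi [691.9 200.6   0. ]
foot [377.8 185.7   0. ]
```

{"op": "play_rows", "data": {"deltas": [[0.16,0.16,-0.6,0,0,0,0.4],[0,0,-0.8,0,0,0,0.4],[0,0,-0.8,0,0,0,0.4],[0,0,-0.8,0,0,0,0.4],[0,0,-0.6,0,0,0,0.4],[0,0,0,0,0,0,0.4]], "squeeze": 40}}

```text
time_s: 2.4
eef_pos: [582.2, 133.4, 16.0]
ee_rot: [-0.001, 0.947, 0.32, -0.002]
force: [-0.4, -0.1, -0.8]
grip_width: 0.701
```

{"op": "play_rows", "data": {"deltas": [[0,0,0,0,0,0,-1],[0,0,0,0,0,0,-1],[0,0,0,0,0,0,-1],[0,0,0,0,0,0,-1],[0,0,0,0,0,0,-1],[0,0,0,0,0,0,-1]]}}

```text
time_s: 2.9
eef_pos: [585.5, 134.3, 21.4]
ee_rot: [0.001, 0.947, 0.32, 0.002]
force: [-0.3, -1.9, 8.0]
grip_width: 0.468
```

{"op": "play_rows", "data": {"deltas": [[0,0,0.5,0,0,0,-1],[0,0,0.8,0,0,0,-1],[0,0,0.8,0,0,0,-1],[0,0,0.6,0,0,0,-1],[0,0,0,0,0,0,-1]]}}

```text
time_s: 3.32
eef_pos: [586.4, 134.7, 133.3]
ee_rot: [0.002, 0.947, 0.321, 0.005]
force: [0.2, 0.5, -0.9]
grip_width: 0.463
```

{"op": "play_rows", "data": {"deltas": [[-0.36,-0.92,0,0,0,-0.3,-1],[-0.36,-0.92,0,0,0,-0.3,-1],[-0.36,-0.92,0,0,0,-0.3,-1],[-0.36,-0.92,0,0,0,-0.3,-1],[-0.36,-0.92,0,0,0,-0.3,-1],[-0.36,-0.92,0,0,0,-0.3,-1],[-0.36,-0.92,0,0,0,-0.3,-1]]}}

```text
time_s: 3.9
eef_pos: [482.0, -124.6, 126.9]
ee_rot: [0.0, 0.977, 0.214, 0.0]
force: [1.2, -0.8, -1.7]
grip_width: 0.462
```

{"op": "play_rows", "data": {"deltas": [[-0.36,-0.92,0,0,0,-0.3,-1],[-0.36,-0.92,0,0,0,-0.3,-1],[-0.36,-0.92,0,0,0,-0.3,-1],[-0.36,-0.92,0,0,0,-0.3,-1],[-0.36,-0.92,0,0,0,-0.3,-1],[-0.36,-0.92,0,0,0,-0.3,-1],[-0.3,-0.6,0,0,0,-0.3,-1],[0,0,0,0,0,0,-1]]}}

```text
time_s: 4.57
eef_pos: [382.4, -372.1, 126.7]
ee_rot: [0.001, 0.995, 0.103, 0.0]
force: [-0.2, -1.1, -1.9]
grip_width: 0.468
```

Run:
```python
from h import *
p,M=tool(); c=snap("wrist","w2.png"); np.savez("w2.npz",p=p,M=M,**c)
print(p,np.round(M,3).tolist(),sensors.sense()["force"])
```

```text
[ 382.38599293 -372.14848919  126.72401145] [[0.979, 0.205, 0.0], [0.205, -0.979, -0.002], [-0.0, 0.002, -1.0]] [ 0.37815939  0.3196974  -1.29592747]
```

View pics/w2.png

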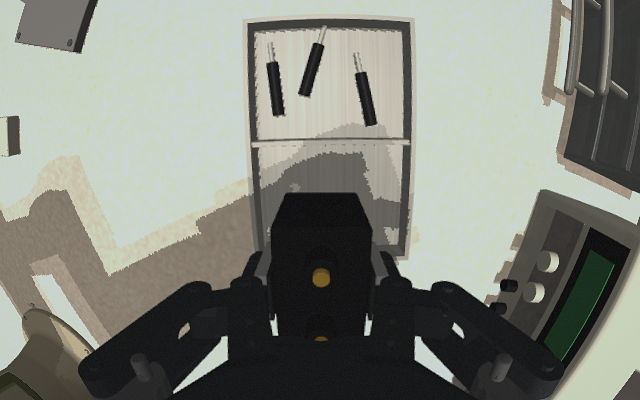

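The box is held upright. The tray corners are at (244,20) and (414,18), with the divider at row 142.

Run:
```python
from h import *
c=dict(np.load("w2.npz")); p,M=c["p"],c["M"]
for n,u,v,h in [("TL",244,20,30),("TR",414,18,30),("divL",251,143,30),("divR",410,142,30),("k1",321,277,175),("k2",321,338,175)]:
    print(n,np.round(wplane(c,u,v,p,M,h),1))
```

```text
TL [ 515.4 -284.7   30. ]
TR [ 546.  -414.8   30. ]
divL [ 418.8 -310.1   30. ]
divR [ 445.8 -433.    30. ]
k1 [ 397.6 -370.4  175. ]
k2 [ 369.4 -376.3  175. ]
```

{"op": "play_rows", "data": {"deltas": [[0.04,-0.18,-0.5,0,0,0.25,-1],[0,0,-0.7,0,0,0,-1],[0,0,-0.7,0,0,0,-1],[0,0,-0.4,0,0,0,-1],[0,0,-0.2,0,0,0,-1],[0,0,0,0,0,0,-1],[0,0,0,0,0,0,-1]]}}

```text
time_s: 5.2
eef_pos: [386.8, -374.6, 27.0]
ee_rot: [0.0, 0.993, 0.12, 0.0]
force: [0.4, 0.5, -0.9]
grip_width: 0.464
```

{"op": "play_rows", "data": {"deltas": [[0,-0.1,-0.06,0,0,0,-1],[0,0,0,0,0,0,-1],[0,0,0,0,0,0,-1]]}}

```text
time_s: 5.45
eef_pos: [386.8, -379.4, 24.8]
ee_rot: [0.001, 0.993, 0.119, 0.001]
force: [2.1, 2.3, 5.5]
grip_width: 0.461
```

{"op": "play_rows", "data": {"deltas": [[0,0,-0.06,0,0,0,-1],[0,0,0,0,0,0,-1],[0,0,0,0,0,0,-1]]}}

```text
time_s: 5.7
eef_pos: [386.9, -379.4, 24.7]
ee_rot: [0.001, 0.993, 0.119, 0.001]
force: [-4.6, 10.1, 31.6]
grip_width: 0.462
```

{"op": "play_rows", "data": {"deltas": [[0,0,0.05,0,0,0,0.3],[0,0,0,0,0,0,0.3],[0,0,0,0,0,0,0.3],[0,0,0,0,0,0,0.3],[0,0,0.5,0,0,0,0.3],[0,0,1,0,0,0,0.3],[0,0,1,0,0,0,0.3],[0,0,0.5,0,0,0,0.3]]}}

```text
time_s: 6.37
eef_pos: [386.9, -380.1, 147.6]
ee_rot: [0.002, 0.993, 0.119, 0.001]
force: [0.2, -0.8, 1.0]
grip_width: 0.651
```

Box released on the tray floor. Now I turn the open gripper parallel to the board's far edge, behind it.

{"op": "play_rows", "data": {"deltas": [[0.3,0.43,0,0,0,0.82,1],[0.3,0.43,0,0,0,0.82,1],[0.3,0.43,0,0,0,0.82,1],[0.3,0.43,0,0,0,0.82,1],[0.3,0.43,0,0,0,0.82,1],[0.3,0.43,0,0,0,0.82,1],[0.3,0.43,0,0,0,0.82,1]]}}

```text
time_s: 6.95
eef_pos: [470.6, -257.8, 143.2]
ee_rot: [-0.0, 0.912, 0.41, -0.0]
force: [0.0, -1.0, -0.1]
grip_width: 1.0
```

{"op": "play_rows", "data": {"deltas": [[0.3,0.43,0,0,0,0.82,1],[0.3,0.43,0,0,0,0.82,1],[0.3,0.43,0,0,0,0.82,1],[0.3,0.43,0,0,0,0.82,1],[0.3,0.43,0,0,0,0.82,1],[0.3,0.43,0,0,0,0.82,1],[0.3,0.43,0,0,0,0.82,1],[0,0,0,0,0,0,1]]}}

```text
time_s: 7.62
eef_pos: [555.4, -135.6, 143.1]
ee_rot: [-0.0, 0.749, 0.662, 0.0]
force: [0.1, -0.0, 0.1]
grip_width: 1.001
```

{"op": "play_rows", "data": {"deltas": [[0,0,-0.5,0.99,-0.13,0,1],[0,0,-0.8,0.99,-0.13,0,1],[0,0,-0.8,0,0,0,1],[0,0,-0.8,0,0,0,1],[0,0,-0.2,0,0,0,1],[0,0,0,0,0,0,1]]}}

```text
time_s: 8.12
eef_pos: [552.9, -138.0, 17.6]
ee_rot: [-0.071, 0.748, 0.656, 0.078]
force: [0.5, -0.5, -0.5]
grip_width: 1.0
```

Run:
```python
from h import *
p,M=tool(); c=snap("wrist","w3.png"); np.savez("w3.npz",p=p,M=M,**c)
print(p,np.round(M,3).tolist(),np.round(sensors.sense()["force"],1), sensors.sense()["joints"])
```

```text
[ 552.88715012 -138.03932664   17.64866501] [[0.128, 0.991, 0.023], [0.969, -0.13, 0.208], [0.209, -0.004, -0.978]] [-0.4  0.1 -0.1] [-0.5378727   0.68095105  1.54410986  0.22658337  1.01277675 -0.53704907]
```

View pics/w3.png

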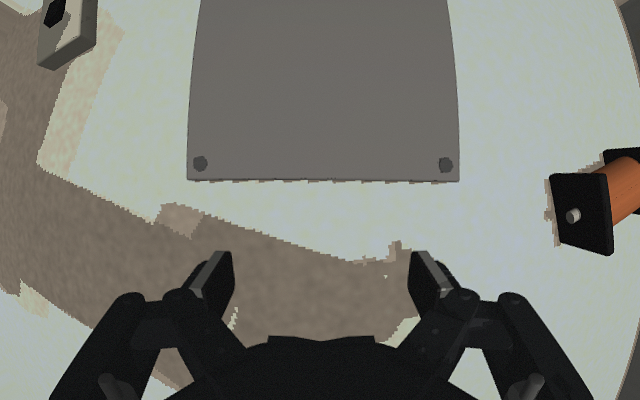

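The board's far edge is level and centred, from (188,180) to (460,181), a few cm ahead of the open fingers. I lower the tips close to the bench.

{"op": "play_rows", "data": {"deltas": [[0,0,-0.5,0,0,0,1],[0,0,-0.12,0,0,0,1],[0,0,0,0,0,0,1],[0,0,0,0,0,0,1]]}}

```text
time_s: 8.5
eef_pos: [554.8, -138.5, -3.8]
ee_rot: [-0.068, 0.747, 0.656, 0.079]
force: [0.2, -0.8, 0.3]
grip_width: 1.001
```

{"op": "play_rows", "data": {"deltas": [[0,0,-0.1,0,0,0,1],[0,0,0,0,0,0,1],[0,0,0,0,0,0,1]]}}

```text
time_s: 8.75
eef_pos: [554.4, -138.3, -8.8]
ee_rot: [-0.069, 0.747, 0.656, 0.079]
force: [-0.2, 0.3, -0.1]
grip_width: 0.999
```

{"op": "play_rows", "data": {"deltas": [[0,0,-0.05,0,0,0,1],[0,0,0,0,0,0,1],[0,0,0,0,0,0,1]]}}

```text
time_s: 9.0
eef_pos: [554.3, -138.3, -11.2]
ee_rot: [-0.069, 0.747, 0.656, 0.079]
force: [-0.6, -0.0, 0.3]
grip_width: 0.997
```

{"op": "play_rows", "data": {"deltas": [[0.035,0.27,0.03,0,0,0,1],[0.035,0.27,0,0,0,0,1],[0.035,0.27,0,0,0,0,1],[0.035,0.27,0,0,0,0,1],[0.035,0.27,0,0,0,0,1],[0.035,0.27,0,0,0,0,1],[0.035,0.27,0,0,0,0,1],[0.035,0.27,0,0,0,0,1]]}}

```text
time_s: 9.67
eef_pos: [565.5, -50.7, -10.0]
ee_rot: [-0.069, 0.747, 0.656, 0.078]
force: [-0.3, -2.2, -0.6]
grip_width: 0.999
```

{"op": "play_rows", "data": {"deltas": [[0.02,0.25,0,0,0,0.33,1],[0.02,0.25,0,0,0,0.33,1],[0.02,0.25,0,0,0,0.33,1],[0.01,0.25,0,0,0,0.33,1],[-0.01,0.25,0,0,0,0.33,1],[-0.02,0.25,0,0,0,0.33,1],[-0.03,0.25,0,0,0,0.33,1],[0,0,0,0,0,0.33,1]]}}

```text
time_s: 10.33
eef_pos: [565.3, 20.3, -10.1]
ee_rot: [-0.08, 0.648, 0.754, 0.068]
force: [-0.7, -1.2, -0.4]
grip_width: 0.997
```

Run:
```python
from h import *
p,M=tool(); c=snap("wrist","w4.png"); np.savez("w4.npz",p=p,M=M,**c)
print(p,np.round(M,3).tolist(),np.round(sensors.sense()["force"],1), sensors.sense()["joints"])
```

```text
[565.29176821  20.3222191  -10.11395123] [[-0.148, 0.989, -0.032], [0.967, 0.151, 0.206], [0.208, -0.0, -0.978]] [ 0.4 -0.1  0. ] [-0.26102422  0.72060713  1.57024592  0.23635146  0.94955838 -0.56194281]
```

View pics/w4.png

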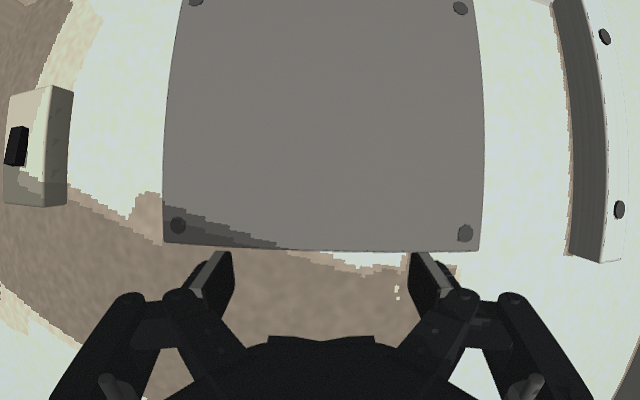

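The board moved with the gripper and is nearly square. Its near edge runs from (163,241) to (479,250), and the right-hand finger is touching. I keep pushing straight into the cove.

{"op": "play_rows", "data": {"deltas": [[-0.029,0.198,0,0,0,0,1],[-0.029,0.198,0,0,0,0,1],[-0.029,0.198,0,0,0,0,1],[-0.029,0.198,0,0,0,0,1],[-0.029,0.198,0,0,0,0,1],[-0.029,0.198,0,0,0,0,1],[-0.029,0.198,0,0,0,0,1],[-0.029,0.198,0,0,0,0,1]]}}

```text
time_s: 11.05
eef_pos: [556.3, 82.0, -10.3]
ee_rot: [-0.079, 0.65, 0.753, 0.068]
force: [1.6, -5.5, -2.6]
grip_width: 1.001
```

{"op": "play_rows", "data": {"deltas": [[-0.029,0.198,0,0,0,0,1],[-0.029,0.198,0,0,0,0,1],[-0.029,0.198,0,0,0,0,1],[-0.029,0.198,0,0,0,0,1],[-0.029,0.198,0,0,0,0,1],[0,0,0,0,0,0,1]]}}

```text
time_s: 11.55
eef_pos: [550.2, 122.9, -10.0]
ee_rot: [-0.079, 0.649, 0.753, 0.068]
force: [-0.8, -0.5, 0.5]
grip_width: 0.999
```

Run:
```python
from h import *
p,M=tool(); print(p,np.round(sensors.sense()["force"],1))
c=snap("wrist","w5.png"); s=snap("scene","s5.png",(240,150,440,290),3)
a=cv2.resize(cv2.imread("pics/w5.png"),(480,300)); b=cv2.resize(cv2.imread("pics/s5.png"),(429,300))[:, :320]
cv2.imwrite("pics/c5.png",np.hstack([a,b]))
```

```text
[550.24661513 122.88270619  -9.99014237] [-0.8 -0.5  0.5]
```

View pics/c5.png

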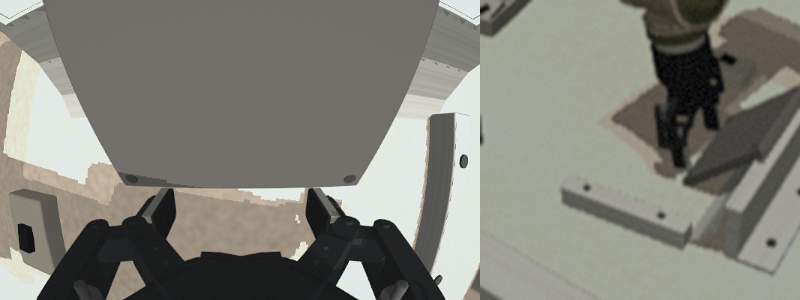

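The board is climbing the cove squarely. I push the last ~30 mm in smaller steps.

{"op": "play_rows", "data": {"deltas": [[-0.022,0.15,0,0,0,0,1],[-0.022,0.15,0,0,0,0,1],[-0.022,0.15,0,0,0,0,1],[0,0,0,0,0,0,1]]}}

```text
time_s: 11.98
eef_pos: [547.7, 140.2, -10.1]
ee_rot: [-0.079, 0.649, 0.753, 0.068]
force: [-0.1, 0.1, 0.1]
grip_width: 0.997
```

{"op": "play_rows", "data": {"deltas": [[-0.015,0.1,0,0,0,0,1],[0,0,0,0,0,0,1],[-0.015,0.1,0,0,0,0,1],[0,0,0,0,0,0,1]]}}

```text
time_s: 12.32
eef_pos: [546.8, 147.5, -10.1]
ee_rot: [-0.079, 0.65, 0.753, 0.068]
force: [0.4, 0.5, 0.2]
grip_width: 1.001
```

```bash
cat >> h.py <<'E'
O=np.array([563.,178.]); XH=np.array([.9895,.1444]); YH=np.array([-.1444,.9895])
def st(p): d=np.asarray(p)[:2]-O; return np.array([d@XH,d@YH,p[2]])
E
python3 - <<'E'
from h import *
p,M=tool(); print(st(p),np.round(sensors.sense()["force"],1))
c=capture("top"); w=cloud(c); im=c["pixels"]; cv2.imwrite("pics/t6.png",im[:,:,::-1])
# board upper-edge: points above stop (z>85) near
m=np.isfinite(w[...,2])&(w[...,2]>5)&(w[...,2]<135)
P=w[m]; S=np.c_[(P[:,:2]-O)@XH,(P[:,:2]-O)@YH,P[:,2]]
for x0 in (-80,-20,40):
    k=(abs(S[:,0]-x0)<4)&(S[:,1]>-60)&(S[:,1]<80); q=S[k]; q=q[np.argsort(q[:,1])]; print(x0,[tuple(np.round(a[1:]).astype(int)) for a in q][::2])
k=(S[:,2]>90)&(S[:,1]>20)&(S[:,1]<80)&(abs(S[:,0])<150); print(S[k].min(0),S[k].max(0))
E
```

```text
[-20.46925063 -27.81103923 -10.08534866] [0.4 0.5 0.2]
-80 [(np.int64(29), np.int64(73)), (np.int64(31), np.int64(75)), (np.int64(31), np.int64(77)), (np.int64(33), np.int64(85)), (np.int64(35), np.int64(86)), (np.int64(36), np.int64(87)), (np.int64(38), np.int64(83)), (np.int64(39), np.int64(94)), (np.int64(40), np.int64(94)), (np.int64(42), np.int64(94)), (np.int64(45), np.int64(100)), (np.int64(45), np.int64(96)), (np.int64(46), np.int64(102)), (np.int64(47), np.int64(100)), (np.int64(49), np.int64(106)), (np.int64(51), np.int64(108)), (np.int64(52), np.int64(103)), (np.int64(54), np.int64(107)), (np.int64(55), np.int64(118)), (np.int64(56), np.int64(111)), (np.int64(58), np.int64(112)), (np.int64(59), np.int64(109)), (np.int64(62), np.int64(110)), (np.int64(64), np.int64(108)), (np.int64(65), np.int64(106))]
-20 [(np.int64(15), np.int64(66)), (np.int64(16), np.int64(55)), (np.int64(18), np.int64(63)), (np.int64(21), np.int64(63)), (np.int64(21), np.int64(64)), (np.int64(23), np.int64(68)), (np.int64(25), np.int64(72)), (np.int64(25), np.int64(74)), (np.int64(28), np.int64(72)), (
[... 1234 characters left out ...]
64(81)), (np.int64(34), np.int64(82)), (np.int64(34), np.int64(83)), (np.int64(37), np.int64(84)), (np.int64(38), np.int64(94)), (np.int64(39), np.int64(91)), (np.int64(41), np.int64(92)), (np.int64(42), np.int64(97)), (np.int64(43), np.int64(97)), (np.int64(45), np.int64(99)), (np.int64(47), np.int64(104)), (np.int64(48), np.int64(96)), (np.int64(50), np.int64(106)), (np.int64(51), np.int64(108)), (np.int64(52), np.int64(107)), (np.int64(55), np.int64(106)), (np.int64(56), np.int64(112)), (np.int64(59), np.int64(112)), (np.int64(60), np.int64(111)), (np.int64(63), np.int64(105)), (np.int64(65), np.int64(107))]
[-94.44445644  35.19100966  90.04895269] [ 55.22434727  67.39076197 118.70254843]
```

The plain face is at ~54°, with the lower edge ~10 mm short of the foot line. I give it a little more push, then back off.

{"op": "play_rows", "data": {"deltas": [[-0.015,0.1,0,0,0,0,1],[0,0,0,0,0,0,1],[-0.015,0.1,0,0,0,0,1],[0,0,0,0,0,0,1],[0,0,0,0,0,0,1]]}}

```text
time_s: 12.78
eef_pos: [545.6, 155.4, -10.0]
ee_rot: [-0.079, 0.65, 0.753, 0.068]
force: [-0.4, 0.3, 0.6]
grip_width: 0.997
```

{"op": "play_rows", "data": {"deltas": [[-0.007,0.05,0,0,0,0,1],[0,0,0,0,0,0,1],[0,0,0,0,0,0,1]]}}

```text
time_s: 13.03
eef_pos: [545.3, 157.2, -10.1]
ee_rot: [-0.079, 0.65, 0.753, 0.068]
force: [-0.1, 0.2, 0.3]
grip_width: 0.997
```

{"op": "play_rows", "data": {"deltas": [[0.015,-0.1,0,0,0,0,1],[0.03,-0.2,0,0,0,0,1],[0.07,-0.5,0,0,0,0,1],[0.14,-0.97,0,0,0,0,1],[0.14,-0.97,0.2,0,0,0,1],[0,0,0,0,0,0,1]]}}

```text
time_s: 13.53
eef_pos: [563.3, 41.0, -0.9]
ee_rot: [-0.077, 0.652, 0.751, 0.069]
force: [0.8, -1.1, 1.0]
grip_width: 0.999
```

```bash
cat >> h.py <<'E'
def prof(c,xs=(-80,-20,40)):
    w=cloud(c); m=np.isfinite(w[...,2])&(w[...,2]>5)&(w[...,2]<135)
    P=w[m]; S=np.c_[(P[:,:2]-O)@XH,(P[:,:2]-O)@YH,P[:,2]]
    for x0 in xs:
        q=S[(abs(S[:,0]-x0)<6)&(S[:,1]>-60)&(S[:,1]<80)]
        f=q[(q[:,2]>20)&(q[:,2]<105)&(q[:,1]<50)]; s=np.polyfit(f[:,1],f[:,2],1)
        print(x0,len(f),"deg",np.degrees(np.arctan(s[0])),"y at z0",-s[1]/s[0],"top z",np.percentile(q[:,2],97),"max y z>95",q[q[:,2]>95][:,1].max() if (q[:,2]>95).any() else None)
    k=(S[:,2]>90)&(S[:,1]>20)&(S[:,1]<80)&(abs(S[:,0])<150); print(S[k].min(0),S[k].max(0))
E
python3 - <<'E'
from h import *
p,M=tool(); print(p,st(p)); prof(capture("top"))
E
```

```text
[563.31378541  40.96457216  -0.90235652] [ -19.47742512 -135.64186646   -0.90235652]
-80 93 deg 58.748169405441956 y at z0 -15.915022121546942 top z 118.00934786500846 max y z>95 67.82075937217674
-20 98 deg 58.57205671188056 y at z0 -16.17893743188203 top z 118.10734986264283 max y z>95 66.73565899995084
40 97 deg 58.9914464498465 y at z0 -15.429716747937334 top z 118.16052149622725 max y z>95 68.25405828735211
[-94.21766579  35.41288272  90.05300115] [ 55.28492412  68.25405829 123.24223439]
```

The board leans squarely at 58.8°, its top is 118 mm high and its back edge is at y≈67, with the robot off it. Now I go over the stop to hook it from behind.

{"op": "play_rows", "data": {"deltas": [[0,0,1,-0.66,-0.1,0,0],[0,0,1,-0.66,-0.1,0,0],[0,0,1,-0.66,-0.1,0,0],[0,0,1,0,0,0,0],[0,0,1,0,0,0,0],[0,0,0.2,0,0,0,0]]}}

```text
time_s: 14.08
eef_pos: [562.9, 48.1, 212.7]
ee_rot: [0.005, 0.653, 0.758, 0.003]
force: [-0.3, -0.4, 0.3]
grip_width: 0.502
```

{"op": "play_rows", "data": {"deltas": [[-0.14,0.96,0,0,0,0,0],[-0.14,0.96,0,0,0,0,0],[-0.14,0.96,0,0,0,0,0],[-0.14,0.96,0,0,0,0,0],[-0.14,0.96,0,0,0,0,0],[-0.14,0.96,0,0,0,0,0],[0,0,0,0,0,0,0],[0,0,0,0,0,0,0]]}}

```text
time_s: 14.75
eef_pos: [526.6, 279.6, 205.1]
ee_rot: [0.0, 0.652, 0.758, -0.0]
force: [-0.3, -0.6, -0.3]
grip_width: 0.501
```

Run:
```python
from h import *
p,M=tool(); print(p,st(p),np.round(M,3).tolist(),sensors.sense()["grip_width"])
c=snap("wrist","w7.png"); s=snap("scene","s7.png",(300,100,460,260),2)
a=cv2.resize(cv2.imread("pics/w7.png"),(480,300)); b=cv2.resize(cv2.imread("pics/s7.png"),(300,300))
cv2.imwrite("pics/c7.png",np.hstack([a,b]))
```

```text
[526.58372022 279.59460299 205.07812458] [-21.36364817 105.78637046 205.07812458] [[-0.15, 0.989, -0.0], [0.989, 0.15, -0.001], [-0.001, -0.0, -1.0]] 0.5008207021458364
```

View pics/c7.png

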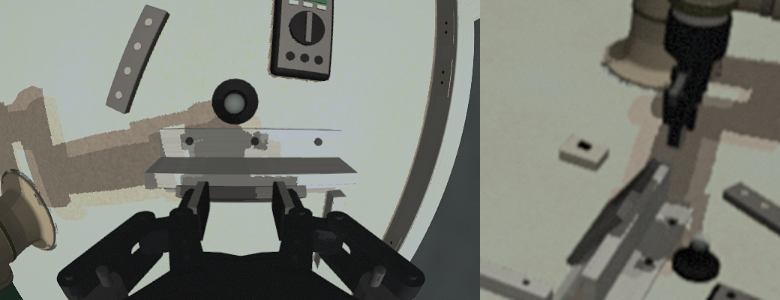

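The board's upper edge lies behind the fingers at about (240,188) in the left panel, and the lamp at (235,100) is clear. I descend behind the edge.

{"op": "play_rows", "data": {"deltas": [[0,0,-0.8,0,0,0,0],[0,0,-0.8,0,0,0,0],[0,0,-0.8,0,0,0,0],[0,0,-0.5,0,0,0,0],[0,0,0,0,0,0,0],[0,0,0,0,0,0,0]]}}

```text
time_s: 15.35
eef_pos: [527.8, 276.8, 89.9]
ee_rot: [0.0, 0.654, 0.757, -0.0]
force: [2.1, -0.5, 1.3]
grip_width: 0.502
```

{"op": "play_rows", "data": {"deltas": [[0.029,-0.198,0,0,0,0,0],[0.029,-0.198,0,0,0,0,0],[0.029,-0.198,0,0,0,0,0],[0.029,-0.198,0,0,0,0,0],[0.029,-0.198,0,0,0,0,0],[0,0,0,0,0,0,0]]}}

```text
time_s: 15.85
eef_pos: [533.9, 236.7, 90.3]
ee_rot: [0.001, 0.654, 0.757, 0.0]
force: [-0.3, 0.3, -1.3]
grip_width: 0.503
```

Run:
```python
from h import *
p,M=tool(); print(p,st(p),np.round(sensors.sense()["force"],2)); prof(capture("top"))
```

```text
[533.87406665 236.67275471  90.28882118] [-20.34776527  62.26247556  90.28882118] [-0.34  0.26 -1.3 ]
-80 71 deg 67.20536222964316 y at z0 -14.11642366710501 top z 107.35485111621708 max y z>95 32.06747710598393
-20 67 deg 66.58340648005026 y at z0 -14.7779422919295 top z 92.15991628202046 max y z>95 25.215343505739167
40 65 deg 67.01168768679763 y at z0 -14.468746555493441 top z 117.41737546390544 max y z>95 37.24431195173296
[-93.88198283  21.71735403  90.04988955] [ 54.76237035  41.03866364 126.89708668]
```

It is tipping cleanly: 67°, with the lower edge holding. I keep pulling.

{"op": "play_rows", "data": {"deltas": [[0.029,-0.198,0,0,0,0,0],[0.029,-0.198,0,0,0,0,0],[0.029,-0.198,0,0,0,0,0],[0.029,-0.198,0,0,0,0,0],[0.022,-0.15,0,0,0,0,0],[0.022,-0.15,0,0,0,0,0],[0.022,-0.15,0,0,0,0,0],[0.022,-0.15,0,0,0,0,0]]}}

```text
time_s: 16.57
eef_pos: [541.6, 182.1, 89.9]
ee_rot: [0.001, 0.653, 0.757, 0.0]
force: [-0.2, 0.5, -0.7]
grip_width: 0.501
```

{"op": "play_rows", "data": {"deltas": [[0.022,-0.15,0,0,0,0,0],[0.022,-0.15,0,0,0,0,0],[0.022,-0.15,0,0,0,0,0],[0.022,-0.15,0,0,0,0,0],[0,0,0,0,0,0,0],[0,0,0,0,0,0,0],[0,0,0,0,0,0,0]]}}

```text
time_s: 17.15
eef_pos: [545.0, 158.8, 89.9]
ee_rot: [0.0, 0.653, 0.757, 0.0]
force: [0.4, -0.7, 0.5]
grip_width: 0.493
```

Run:
```python
from h import *
p,M=tool(); print(p,st(p),np.round(sensors.sense()["force"],2))
c=snap("wrist","w8.png"); s=snap("scene","s8.png",(240,110,440,270),2)
a=cv2.resize(cv2.imread("pics/w8.png"),(480,300)); b=cv2.resize(cv2.imread("pics/s8.png"),(375,300))[:,:320]
cv2.imwrite("pics/c8.png",np.hstack([a,b]))
```

```text
[545.03043348 158.76892529  89.92904527] [-20.55785326 -16.43434302  89.92904527] [ 0.42 -0.7   0.54]
```

View pics/c8.png

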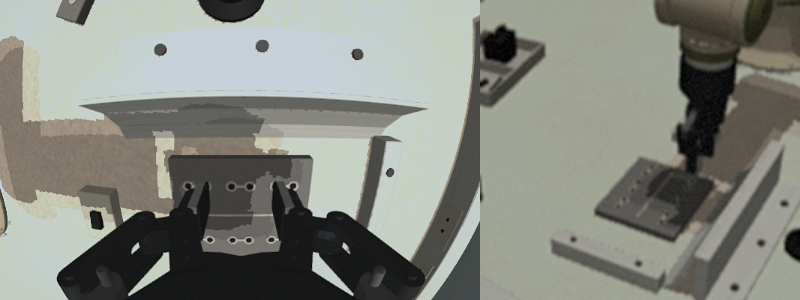

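The board now lies sockets-up in front of the stop. Its stop-side edge runs from (170,155) to (312,155) in the left panel, parallel to the stop, and the terminal box stands in the tray. I measure that edge.

Run:
```python
from h import *
p,M=tool(); c=capture("wrist")
for u,v in [(227,207),(416,207)]: print(np.round(st(wplane(c,u,v,p,M,14)),1))
w=c["z_map"]; 
t=capture("top"); g=t["pixels"].mean(2); W=cloud(t); S=np.dstack([(W[...,:2]-O)@XH,(W[...,:2]-O)@YH]); z=W[...,2]
# z profile along -x edge
for y0 in (-120,-60):
    k=(abs(S[...,1]-y0)<4)&(S[...,0]<-60)&(S[...,0]>-170); i=np.argsort(S[...,0][k]); print(y0,[(int(a),int(b),int(d)) for a,b,d in zip(S[...,0][k][i],z[k][i],g[k][i])][::2])
```

```text
[-92.8 -15.   14. ]
[ 51.7 -14.8  14. ]
-120 [(-169, 1, 121), (-167, 5, 132), (-166, 2, 132), (-164, -3, 135), (-162, -5, 136), (-161, 0, 135), (-158, 0, 135), (-155, 1, 136), (-153, 0, 136), (-151, 4, 136), (-149, -3, 136), (-147, -1, 135), (-146, -2, 135), (-144, -2, 135), (-141, 0, 135), (-138, 5, 135), (-137, 0, 135), (-134, 1, 136), (-132, 0, 135), (-131, 3, 135), (-129, 2, 135), (-127, 0, 134), (-125, 3, 135), (-123, 0, 134), (-120, -1, 134), (-117, 0, 135), (-115, 1, 134), (-114, 0, 135), (-111, 2, 134), (-109, 0, 134), (-108, 0, 135), (-105, 0, 134), (-102, -2, 135), (-99, 2, 135), (-97, 0, 131), (-96, 4, 129), (-94, 6, 110), (-91, 12, 98), (-90, 13, 90), (-87, 13, 87), (-85, 12, 88), (-82, 14, 88), (-81, 9, 90), (-79, 17, 93), (-77, 12, 94), (-76, 19, 89), (-73, 18, 101), (-70, 16, 93), (-68, 12, 89), (-67, 18, 99), (-64, 7, 98), (-62, 14, 88), (-61, 16, 106)]
-60 [(-169, 0, 68), (-168, 0, 77), (-168, 453, 42), (-167, 462, 47), (-166, 457, 41), (-165, 459, 47), (-164, 441, 49), (-163, 449, 43), (-163, 439, 50), (-162, 455, 47), (-162, 447, 43), (-160, 431, 54), (-160, 6, 79)
[... 1883 characters left out ...]
 (-86, 16, 46), (-86, 428, 103), (-85, 430, 102), (-84, 18, 48), (-84, 16, 47), (-83, 428, 102), (-83, 431, 103), (-82, 431, 101), (-81, 425, 102), (-80, 9, 52), (-80, 429, 102), (-79, 429, 102), (-78, 426, 102), (-78, 428, 102), (-77, 428, 103), (-76, 424, 102), (-76, 424, 102), (-75, 15, 57), (-75, 425, 102), (-74, 13, 58), (-74, 424, 101), (-73, 422, 102), (-72, 14, 57), (-72, 12, 57), (-72, 421, 93), (-71, 422, 102), (-70, 423, 101), (-70, 12, 56), (-69, 421, 102), (-68, 422, 102), (-68, 421, 94), (-67, 6, 52), (-66, 421, 102), (-66, 420, 93), (-65, 421, 102), (-64, 418, 102), (-64, 12, 48), (-63, 418, 101), (-63, 418, 101), (-62, 417, 96), (-61, 416, 102), (-61, 417, 101), (-60, 9, 46)]
```

The board spans x −94…54 and y −145…−15, and needs to slide about +75 mm. I turn the gripper 90° and go to its −x side.

{"op": "play_rows", "data": {"deltas": [[0,0,0.75,0,0,-1,1],[0,0,0.75,0,0,-1,1],[-0.2,-0.16,0,0,0,-1,1],[-0.2,-0.16,0,0,0,-1,1],[-0.2,-0.16,0,0,0,-1,1],[-0.2,-0.16,0,0,0,-1,1],[-0.2,-0.16,0,0,0,-1,1],[-0.2,-0.16,0,0,0,-1,1]]}}

```text
time_s: 18.02
eef_pos: [496.6, 120.1, 150.0]
ee_rot: [0.001, 0.906, 0.424, 0.0]
force: [-0.2, 0.4, 0.9]
grip_width: 1.001
```

{"op": "play_rows", "data": {"deltas": [[-0.2,-0.16,0,0,0,-1,1],[-0.2,-0.16,0,0,0,-1,1],[-0.2,-0.16,0,0,0,-1,1],[-0.2,-0.16,0,0,0,-1,1],[-0.2,-0.16,0,0,0,-1,1],[-0.17,-0.2,0,0,0,-1,1],[0,0,0,0,0,-1,1],[0,0,0,0,0,0,1]]}}

```text
time_s: 18.68
eef_pos: [450.1, 80.1, 150.1]
ee_rot: [0.0, 0.997, 0.071, -0.0]
force: [-0.3, -0.7, 0.1]
grip_width: 1.001
```

Run:
```python
from h import *
p,M=tool(); print(p,st(p),np.round(M,3).tolist())
c=capture("wrist"); np.savez("w9.npz",p=p,M=M,**c); cv2.imwrite("pics/w9.png",c["pixels"][:,:,::-1])
```

```text
[450.12227738  80.10646582 150.09390385] [-125.82833287  -80.56610892  150.09390385] [[0.99, 0.142, -0.0], [0.142, -0.99, -0.001], [-0.0, 0.001, -1.0]]
```

View pics/w9.png

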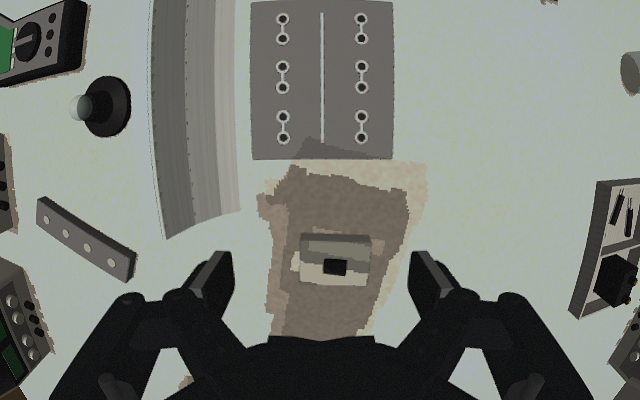

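The board's near edge is at row 159 (251–392), square to the gripper. The switch box is at (335,260) with its far edge at row 234, so I check that clearance.

Run:
```python
from h import *
c=dict(np.load("w9.npz")); p,M=c["p"],c["M"]
for u,v,h in [(300,235,30),(371,237,30),(300,258,30),(371,264,30),(299,285,30),(251,159,14),(392,159,14)]: print(np.round(st(wplane(c,u,v,p,M,h)),1))
```

```text
[-164.3  -62.8   30. ]
[-166.8 -128.6   30. ]
[-188.1  -62.2   30. ]
[-195.2 -130.3   30. ]
[-218.4  -60.2   30. ]
[-95.9 -17.7  14. ]
[ -96.2 -148.    14. ]
```

{"op": "play_rows", "data": {"deltas": [[0.05,0,-0.8,0,0,0,1],[0.05,0,-0.8,0,0,0,1],[0,0,-0.8,0,0,0,1],[0,0,-0.8,0,0,0,1],[0,0,-0.5,0,0,0,1],[0,0,-0.2,0,0,0,1],[0,0,0,0,0,0,1],[0,0,0,0,0,0,1]]}}

```text
time_s: 19.4
eef_pos: [454.9, 80.3, -5.4]
ee_rot: [0.001, 0.997, 0.074, 0.0]
force: [1.4, -0.0, -0.9]
grip_width: 1.0
```

{"op": "play_rows", "data": {"deltas": [[0.1,0.015,-0.06,0,0,0,1],[0.198,0.029,0,0,0,0,1],[0.198,0.029,0,0,0,0,1],[0.198,0.029,0,0,0,0,1],[0.198,0.029,0,0,0,0,1],[0.198,0.029,0,0,0,0,1],[0.198,0.029,0,0,0,0,1],[0.198,0.029,0,0,0,0,1]]}}

```text
time_s: 20.07
eef_pos: [514.4, 89.1, -8.5]
ee_rot: [0.0, 0.997, 0.073, -0.0]
force: [-2.8, -0.2, 3.0]
grip_width: 0.999
```

{"op": "play_rows", "data": {"deltas": [[0.198,0.029,0,0,0,0,1],[0.198,0.029,0,0,0,0,1],[0,0,0,0,0,0,1],[0,0,0,0,0,0,1]]}}

```text
time_s: 20.4
eef_pos: [530.2, 91.3, -8.6]
ee_rot: [0.001, 0.997, 0.073, 0.0]
force: [-0.7, 0.2, 0.4]
grip_width: 1.0
```

Run:
```python
from h import *
p,M=tool(); print(p,st(p),np.round(M[:,0],3),np.round(sensors.sense()["force"],2))
c=capture("wrist"); np.savez("w10.npz",p=p,M=M,**c); cv2.imwrite("pics/w10.png",c["pixels"][:,:,::-1])
```

```text
[530.15557227  91.30071494  -8.59293615] [-45.018938   -81.0462072   -8.59293615] [0.989 0.146 0.   ] [-0.68  0.23  0.43]
```

View pics/w10.png

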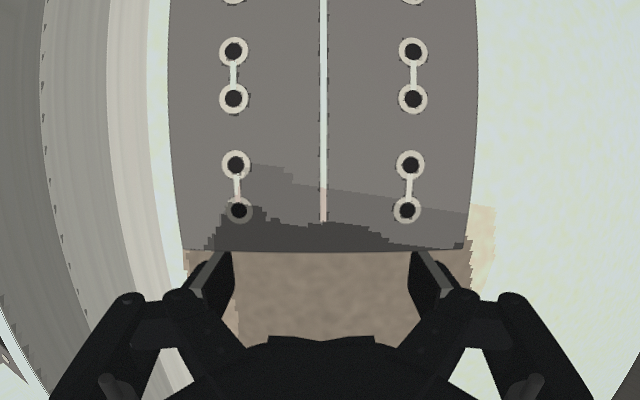

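The board is square against the fingers, edge at row 250. I feel for the end block in small steps.

{"op": "play_rows", "data": {"deltas": [[0.1,0.015,0,0,0,0,1],[0.1,0.015,0,0,0,0,1],[0,0,0,0,0,0,1]]}}

```text
time_s: 20.7
eef_pos: [538.3, 92.5, -8.4]
ee_rot: [0.001, 0.997, 0.073, 0.0]
force: [0.9, -0.3, 0.4]
grip_width: 0.997
```

{"op": "play_rows", "data": {"deltas": [[0.06,0.009,0,0,0,0,1],[0,0,0,0,0,0,1]]}}

```text
time_s: 20.87
eef_pos: [540.2, 92.9, -8.5]
ee_rot: [0.0, 0.997, 0.073, -0.0]
force: [0.4, -0.1, 0.4]
grip_width: 1.002
```

{"op": "play_rows", "data": {"deltas": [[0.05,0.007,0,0,0,0,1],[0,0,0,0,0,0,1]]}}

```text
time_s: 21.03
eef_pos: [542.2, 93.1, -8.5]
ee_rot: [0.0, 0.997, 0.073, -0.0]
force: [-0.4, 0.1, 0.8]
grip_width: 1.001
```

{"op": "play_rows", "data": {"deltas": [[0.05,0.007,0,0,0,0,1],[0,0,0,0,0,0,1]]}}

```text
time_s: 21.2
eef_pos: [544.3, 93.4, -8.4]
ee_rot: [0.0, 0.997, 0.073, -0.0]
force: [-0.9, 1.7, -0.8]
grip_width: 1.001
```

{"op": "play_rows", "data": {"deltas": [[0.05,0.007,0,0,0,0,1],[0,0,0,0,0,0,1]]}}

```text
time_s: 21.37
eef_pos: [544.3, 93.5, -8.6]
ee_rot: [0.001, 0.997, 0.074, -0.003]
force: [-10.6, -2.8, 8.5]
grip_width: 1.001
```

Run:
```python
from h import *
p,M=tool(); print(st(p),np.round(sensors.sense()["force"],2))
t=capture("top"); np.savez("t11.npz",**t); g=t["pixels"].mean(2); W=cloud(t); S=np.dstack([(W[...,:2]-O)@XH,(W[...,:2]-O)@YH]); z=W[...,2]
for y0 in (-130,-100):
    k=(abs(S[...,1]-y0)<3)&(S[...,0]<165)&(S[...,0]>105)&(z<60); i=np.argsort(S[...,0][k]); print(y0,[(int(a),int(b),int(d)) for a,b,d in zip(S[...,0][k][i],z[k][i],g[k][i])])
```

```text
[-30.69299073 -80.92104833  -8.60081576] [-10.63  -2.82   8.49]
-130 [(106, 15, 87), (107, 12, 88), (109, 15, 87), (109, 17, 87), (112, 15, 88), (112, 15, 87), (115, 20, 88), (115, 14, 88), (118, 16, 88), (118, 16, 88), (121, 15, 87), (121, 17, 88), (124, 15, 87), (124, 16, 87), (127, 13, 85), (128, 10, 84), (130, 17, 75), (131, 13, 73), (132, 22, 76), (132, 21, 78), (133, 33, 106), (133, 33, 111), (136, 30, 130), (136, 30, 129), (139, 32, 119), (140, 31, 108), (142, 31, 77), (142, 28, 98), (144, 34, 93), (145, 32, 69), (147, 32, 108), (148, 31, 89), (151, 30, 128), (151, 32, 120), (153, 32, 134), (154, 32, 133), (162, 3, 129), (163, 3, 135)]
-100 [(105, 17, 87), (106, 12, 87), (108, 15, 88), (109, 14, 88), (111, 14, 88), (111, 16, 87), (114, 14, 88), (115, 14, 87), (116, 18, 87), (117, 14, 88), (120, 14, 87), (120, 14, 88), (120, 17, 88), (123, 18, 88), (124, 15, 88), (126, 16, 88), (127, 13, 88), (129, 16, 87), (129, 13, 86), (131, 22, 86), (131, 18, 80), (132, 29, 95), (133, 30, 108), (133, 32, 113), (135, 33, 131), (136, 29, 134), (139, 31, 140), (139, 27, 138), (141, 33, 140), (141, 29, 140), (144, 35, 140), (145, 27, 139), (147, 29, 139), (148, 29, 140), (150, 27, 140), (150, 30, 140), (151, 30, 140), (152, 36, 136), (153, 29, 138), (156, 31, 132), (162, 0, 126)]
```

Contact: TCP x stopped at −30.7 (−31 expected) with about 10 N, and the board shows no gap to the block. I back off and rise clear.

{"op": "play_rows", "data": {"deltas": [[-0.1,-0.015,0,0,0,0,1],[-0.25,-0.035,0,0,0,0,1],[-0.4,-0.06,0,0,0,0,1],[0,0,0.7,0,0,0,1],[0,0,1,0,0,0,1],[0,0,1,0,0,0,1],[0,0,1,0,0,0,1],[0,0,0.6,0,0,0,1]]}}

```text
time_s: 22.08
eef_pos: [517.2, 89.3, 167.9]
ee_rot: [0.001, 0.997, 0.073, 0.003]
force: [0.8, -0.3, 0.1]
grip_width: 0.998
```

{"op": "play_rows", "data": {"deltas": [[-0.5,-0.9,0.2,0,0,0,1],[-0.3,-0.9,0.2,0,0,0,1],[-0.2,-0.95,0.2,0,0,0,1],[0,-0.95,0.2,0,0,0,1],[0,-0.95,0,0,0,0,1],[0,-0.95,0,0,0,0,1],[0,0,0,0,0,0,1],[0,0,0,0,0,0,1]]}}

```text
time_s: 22.75
eef_pos: [476.1, -136.0, 195.4]
ee_rot: [0.001, 0.997, 0.072, 0.0]
force: [0.6, -0.3, -0.3]
grip_width: 1.0
```

Run:
```python
from h import *
print(sensors.sense()["eef_pos"])
t=capture("top"); g=t["pixels"].mean(2); o=t["pixels"][120:320,150:530,::-1]
cv2.imwrite("pics/f.png",cv2.resize(o,None,fx=2.1,fy=2.1,interpolation=cv2.INTER_CUBIC))
W=cloud(t); S=np.dstack([(W[...,:2]-O)@XH,(W[...,:2]-O)@YH]); z=W[...,2]
m=(g<112)&(S[...,0]>-40)&(S[...,0]<128)&(S[...,1]>-165)&(S[...,1]<-6)&(z<25)
m=cv2.morphologyEx(m.astype(np.uint8),cv2.MORPH_CLOSE,np.ones((5,5)))
c=max(cv2.findContours(m,cv2.RETR_EXTERNAL,cv2.CHAIN_APPROX_NONE)[0],key=cv2.contourArea)[:,0]
P=np.array([st(onplane(t,u,v,14))[:2] for u,v in c],np.float32); print("board in stop frame",cv2.minAreaRect(P),P.min(0),P.max(0))
b=(z>40)&(z<85)&(np.hypot(W[...,0]-385,W[...,1]+380)<60); print("box",b.sum(),np.nanmedian(W[b],0),W[b].min(0),W[b].max(0))
```

```text
[ 476.06574039 -136.01232052  195.39107195]
board in stop frame ((54.403419494628906, -81.65982818603516), (147.59390258789062, 131.5840606689453), 0.011382433585822582) [ -19.394995 -147.43845 ] [128.2025   -15.856504]
box 377 [ 388.12442931 -374.42978769   59.22157722] [ 355.24331828 -403.11727173   40.11621476] [ 419.90757908 -352.42745667   77.77396908]
```

```bash
python3 -c "
from rig import order; print(order.finish_job())"
```

```text
the job is handed in; nothing more can be done
None
```

I finished every step of the task and handed the job in at about 23 s of the 64 s allowed; the rig gives no verdict.

1. **Terminal box:** I gripped it across its 40 mm sides and set it on the floor of the empty compartment. In the last depth check it was about 5 mm from the slot centre. Its top was about 59 mm above the bench, as expected for a box standing on the 4 mm floor.
2. **Lean:** I squared the board by its far edge and pushed it up the cove, then backed off. It leaned on its own at about 59°, with its upper edge about 118 mm high.
3. **Tip back:** I hooked the upper edge from behind and pulled it over. It landed sockets-up, parallel to the stop.
4. **Slide:** I pushed it along until it met the end block, with about 10 N at contact, then withdrew and rose clear.

**Last checks:** the board's centre was at stop x ≈ 54.4 mm and y ≈ −82 mm, within the allowed 47–59 mm and −150 to −55 mm. It was parallel to the stop within measuring accuracy, with no visible gap to the end block. I felt no contact with any bystander, but I did not measure their positions again. I could not view the final picture because the viewer's 12-picture limit was reached, so these checks rest on the depth and colour measurements alone. None of them failed or disagreed.

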